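# Start the screw of the block press

## Task

The pressure screw of the little block press stands in its brass boss, but its thread has not caught. By the crank handle, turn the screw backward (anticlockwise seen from above) until you feel the thread drop, then forward (clockwise) one full turn so that it is properly started, without winding it on down any further. Finish while still holding the crank handle between the fingers, the screw at rest, and leave the other things on the bench where they lie.

Things in the scene. Friction and masses are not known exactly. Their poses are not given: they have to be found in the camera images.
- press: small bench press, fixed: a grey bed plate 240 x 240 x 15 mm, two steel posts on its y axis and a grey cross head 56 x 220 mm (top at 130 mm, post nuts up to 140 mm) that carries the round brass boss; origin on the table under the screw's axis, z up
- boss_top (a point): the screw's vertical axis at the top face of the round brass boss, 145 mm above the table; fixed. The screw (steel, 31 mm thick) comes out of the boss here and carries the crank. Boss thread: coarse, right-handed, 8 mm a turn. Screw and crank weigh about 0.9 kg; turning takes a few newtons at the handle; the screw stays where it is left
- crank_handle: the crank's upright wooden handle: a round grip 22 mm thick, 47 mm tall, on the end of the steel crank arm, 50 mm out from the screw's axis; origin at the centre of its lower end, 200 mm above the table at the start. It spins freely on its own pin: fingers can keep one yaw all the way round. Crank arm and hub are flat on top, 2 mm below its lower end, so nothing near it stands higher
- handle_mid (a point): middle of the crank handle's grip, on its axis, 23.5 mm above its lower end; goes round and down with the screw. Pinched with 10 N or more it can be led round its 50 mm circle. Such a grip carries the screw when the thread drops: the hand feels about 9 N more pulling down and must itself go down 8 mm with it (in loose fingers the screw drops by itself). Then the hand goes down 8 mm a turn
- press_screw (a joint): turn of the screw and crank, rad: grows when turned backward (anticlockwise seen from above). At 0 the crank arm points along the press's +x axis. Starts between -0.9 and 0.9. The drop comes 0.8 to 4.7 rad backward from the start (it differs each time); some 0.9 rad beyond the drop is a stop. Turned forward from the start without the drop, the screw jams on that stop
- screw_drop (a joint): how far the screw has sunk, m. About 0 at the start, where the screw rests on the blunt end of the boss's thread; it stays level when turned backward until it drops 8 mm at once (reads 0.008) into the mouth of the thread. From there forward turning takes it down 8 mm a turn: 0.016 after one turn; it bottoms at 0.0205
- lino_block: bystander, loose: cut linoleum glued on a plywood block, 100 x 130 x 22 mm, lying on the press bed under the screw's foot; origin under its centre
- gouge_a: bystander, loose: carving gouge with a light wooden handle (85 mm long, 22 mm thick) and a 75 mm steel blade, lying on the front edge of the press bed; origin at the ferrule, x along the blade
- gouge_b: bystander, loose: a second, identical gouge lying on the table; origin at the ferrule, x along the blade
- tape_roll: bystander, loose: roll of paper tape, 90 mm across, 25 mm high, lying flat beside the press; origin under its centre
- ink_tin: bystander, loose: closed round ink tin, 72 mm across, 55 mm high, beside the press; origin under its centre
- palette_knife: bystander, loose: palette knife 200 mm long lying on the table; x along it
- brayer: bystander, loose: ink roller lying on the table: black rubber roll 90 mm wide, 38 mm thick, wooden handle towards its -x; origin under the roll

How it is judged:
On the way:
1. turned backward, the screw has dropped into the mouth of the thread (value of joint screw_drop between 0.0065 and 0.0105 m), for 0.1 s.
At the end, for the whole second after the job is handed in: the screw has sunk between 14.2 and 18 mm (0.8 to 1.25 turn forward after the 8 mm drop), it is at rest, the fingers hold the crank handle (more than 1.5 N, the handle's axis within 15 mm of the middle between the fingers), and every bystander lies within 30 mm of where it was (value of joint screw_drop between 0.0142 and 0.018 m and contact force between the fingers and crank_handle above 1.5 N and horizontal distance between the grasp point and handle_mid below 0.015 m and velocity of joint press_screw between -0.1 and 0.1 rad/s and distance of each of lino_block, gouge_a, gouge_b, tape_roll, ink_tin, palette_knife, brayer from where it was at the start of the episode below 0.03 m); the arm keeps its last pose, push and grip.
It fails at once if the screw is wound down more than 1.3 turns after the drop (value of joint screw_drop above 0.0185 m).
It fails at once if a bystander is moved by more than 30 mm (distance of any of lino_block, gouge_a, gouge_b, tape_roll, ink_tin, palette_knife, brayer from where it was at the start of the episode above 0.03 m).
It also fails if it takes over 64 s, if anything falls off the work surface, if the arm or the gripper's body presses on something with over 40 N, if the wrist force passes 120 N, or if a joint passes its speed limit or range.

## Robot

A 7-joint arm with a two-finger parallel gripper is mounted at the origin on the work surface. World frame = base frame: x ahead of the robot, y to its left, z up, the work surface at z = 0. Lengths are in m, angles in rad, forces in N, time in s.
With the tool pointing down it reaches from about 0.375 to 0.925 m from the base axis. Payload 3.1 kg.
Tool frame: the origin (TCP) lies midway between the tips of the shut fingers; the grasp point (between the pads) lies 19 mm behind it; z points along the fingers, y is the line along which they close (so a half turn about z gives the same grasp; the last joint's range is limited). The gripper opens to 85 mm and grips with 20 to 120 N. Pads are 22 mm wide; open, the fingers measure 114 mm over their backs; the gripper's body (76 mm by 85 mm) begins 54 mm behind the grasp point. The pads swing forward as they close: fully open they stand 13 mm farther back than shut.
Start: joints at [1.094, 0.383, 0.044, 1.598, -0.018, 1.161, -0.05], TCP at [0.24, -0.604, 0.231] pointing down, gripper open.
Joint ranges: [-2.61, 2.61], [-0.41, 2.15], [-1.48, 1.57], [0, 2.5], [-1.57, 4.71], [0.05, 1.97], [-2.85, 2.85]. Speed limits (rad/s): [2.79, 2.79, 3.14, 3.14, 3.14, 3.14, 3.14].

## Interface

Orientations are given as a rotation vector (axis times angle).
In Python, from rig import env, eyes, job gives the robot as it stands.
- The arm moves only by the shell command python3 -m inch 'ROWS' [FORCE]. ROWS is JSON, a list of rows, each a list of 3 entries, a list of its own where there are three numbers: the opening, from -1 (shut) to 1 (fully open), then the shift along the tool's x, y, z in units of 300 mm (1.0 is 300 mm), then the turn, a rotation vector about the tool's x, y, z in units of 90 degrees (1.0 is 90 degrees). In form: [[gripper, [x, y, z], [wx, wy, wz]], ...]. A call has exactly 8 rows; each row is the pose to reach, as a shift and turn from the pose commanded when the call began, along the tool's axes at that moment; what a row does not reach only later rows make up. A row lasts 1/8 s, in which the tool goes at most 62.5 mm and 10.7 degrees, less where a joint would pass 70% of its speed; a pose out of reach is approached as far as the arm can. A call with a number of a shift or a turn outside -1 to 1 is refused whole. A call with a gripper value outside its range is refused whole. The fingers move at their own pace and stop on an object; FORCE is the grip in N (left out, the last holds). Time passes only in rows, so rows that repeat a pose let the fingers close, or fill a call up. It gives the time, the measured TCP pose, the force, the opening and the grip force at its end, in the units of the state.
- env.observe(): the state, without advancing time (a new reading comes with each control period).
- eyes.read_camera(name): name is "side" or "top"; returns the picture (480x640x3 uint8, red, green, blue); there is no depth.
- eyes.get_calibration(name): a dict with "mtx" (3x3 intrinsics, pixels), "k1" (the pictures are not rectified: a ray, as slopes to the right and down, at radius r is drawn at 1 + k1 r^2 times it, then the intrinsics apply), "R" (3x3) and "t" (3): a world point X has camera coordinates R X + t. Camera axes: x right, y down, z forward; pixel columns grow to the right and rows downward; lengths in m; the calibration is good to about 2 mm. A picture is of the moment at which its call begins. get_calibration takes no time and is no camera call.
- job.hand_in(): hands the job in; it is judged then, once.
The state is a dict: "t": time; "joint_positions": joint angles; "dq": joint speeds; "tau": joint torques, N m; "tcp_pos": TCP position; "ee_rot": TCP orientation; "wrist_force": force on the tool from outside, world axes, zero at the start; "ft_torque": the same for the moment, N m; "gripper_width": opening from 0.0 (shut) to 1.0 (fully open); "finger_force": force on a finger pad.
Only numpy, scipy, OpenCV 4.12 (cv2) and the standard library are available. Lean on these libraries where they do the work, as an engineer would, in place of code of your own. Each camera call takes 0.05 s, during which the arm holds its last target. There are 200 camera calls.

## Working session

There is one attempt and no reset: what is moved stays moved. The work goes in short steps, Python scripts to look and compute and a shell command to move; the robot and the scene stay as the last step left them, time stands still between calls to the robot, and variables do not carry over. Pictures are saved under pics/ and viewed, at most 10 in all, crops included, and the job is handed in when it is done.

```bash
mkdir -p pics; python3 - <<'E'
from rig import env,eyes,job
import cv2
for n in("top","side"):
    cv2.imwrite(f"pics/{n}0.png",eyes.read_camera(n)[:,:,::-1]); print(n,eyes.get_calibration(n))
print(env.observe())
E
```

```text
top {'mtx': array([[508.16463583,   0.        , 321.15134829],
       [  0.        , 508.16463583, 240.66040716],
       [  0.        ,   0.        ,   1.        ]]), 'k1': -0.08222697171397732, 'R': array([[ 0.06155839, -0.99809368, -0.00442357],
       [-0.97382667, -0.05908898, -0.21947691],
       [ 0.21879713,  0.01781843, -0.97560767]]), 't': array([-0.0048907 ,  0.49517741,  1.27477467])}
side {'mtx': array([[502.66927579,   0.        , 317.76995795],
       [  0.        , 502.66927579, 237.03713558],
       [  0.        ,   0.        ,   1.        ]]), 'k1': 0.014357629124700351, 'R': array([[-0.96511467, -0.26150397,  0.01301358],
       [-0.17247859,  0.59758775, -0.78303258],
       [ 0.19698937, -0.75796079, -0.62184454]]), 't': array([0.44382158, 0.19258384, 1.20967375])}
{'t': 0.1, 'joint_positions': array([ 1.09421324,  0.38377694,  0.0438566 ,  1.59945316, -0.01794874,
        1.16120433, -0.04992763]), 'dq': array([-7.46200986e-05, -1.78200619e-03, -9.04774316e-04, -2.61166599e-03,
        3.07172426e-04, -8.13108342e-04,  2.27067097e-04]), 'tau': array([ 3.22365398e-03, -4.34726250e+01,  1.02963936e+00, -2.50453949e+01,
        1.08522701e-02,  5.47421048e-03, -2.71853196e-05]), 'tcp_pos': array([ 0.24003896, -0.60311121,  0.22998099]), 'ee_rot': array([-3.08306998e+00, -5.91012251e-01,  8.65626951e-04]), 'wrist_force': array([-0.15056544,  0.31223867, -0.19141244]), 'ft_torque': array([ 0.01221785,  0.0003189 , -0.02801885]), 'finger_force': 0.0, 'gripper_width': 1.0027713262233753}
```

View pics/top0.png

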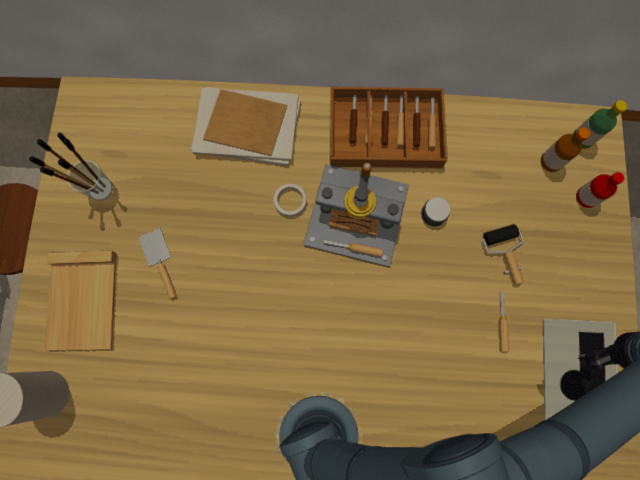

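View pics/side0.png

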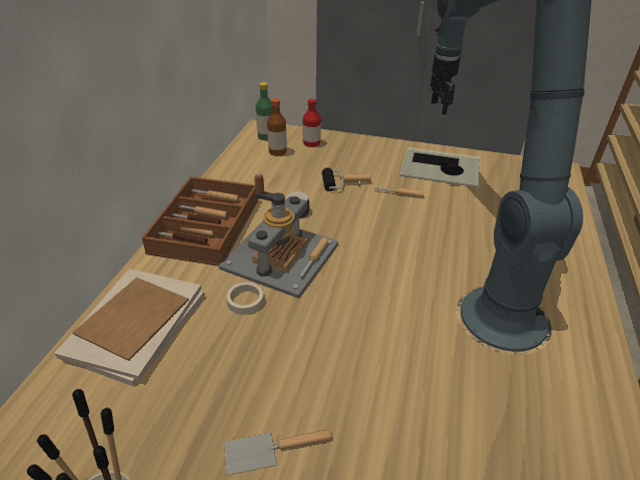

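Top view: press at about (358,215), boss (360,203), handle about (366,170). Side view: handle about (260,183), boss (279,215). I'll enlarge both.

```bash
python3 - <<'E'
import cv2,numpy as np
a=cv2.imread("pics/top0.png")[150:270,300:420]; b=cv2.imread("pics/side0.png")[165:285,215:345]
a=cv2.resize(a,(400,400),interpolation=3); b=cv2.resize(b,(400,int(120*400/130)),interpolation=3)
b=cv2.copyMakeBorder(b,0,400-b.shape[0],0,0,0)
cv2.imwrite("pics/crop0.png",cv2.resize(np.hstack([a,b]),(800,400)))
E
```

```text
(no output)
```

View pics/crop0.png

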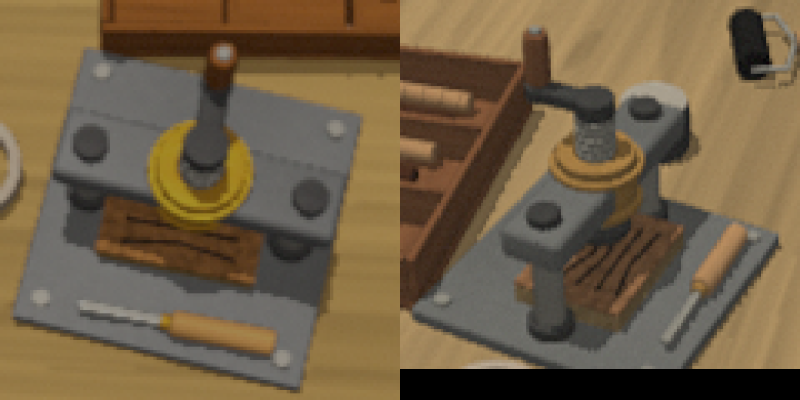

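Crop: handle top at top-crop (223,50), nuts (90,142) and (311,196). In the side crop, handle top (535,31), base (541,86), nuts (545,213) and (646,104). Bed corners are clear in both. Next I'll fit the press pose and crank angle jointly.

```bash
cat >h.py <<'E'
import numpy as np
from rig import env,eyes,job
from scipy.optimize import least_squares
from scipy.spatial.transform import Rotation as Ro
C={n:eyes.get_calibration(n) for n in("top","side")}
def proj(n,X):
    c=C[n];p=c["R"]@X+c["t"];s=p[:2]/p[2];s=s*(1+c["k1"]*(s@s))
    return (c["mtx"]@[*s,1])[:2]
E
python3 - <<'E'
from h import *
T=lambda u,v:(300+u*.3-.35,150+v*.3-.35)
S=lambda u,v:(215+(u-400)*.325-.35,165+v*.325-.35)
def pts(p):
    x,y,a,th,d=p;c,s=np.cos(a),np.sin(a)
    W=lambda X,Y,Z:np.array([x+c*X-s*Y,y+s*X+c*Y,Z])
    hx,hy=.05*np.cos(th),.05*np.sin(th)
    return [("top",T(223,50),W(hx,hy,.247)),("side",S(535,31),W(hx,hy,.247)),("side",S(541,86),W(hx,hy,.2)),
    ("top",T(217,90),W(hx,hy,.2)),
    ("top",T(90,140),W(0,d,.14)),("top",T(311,194),W(0,-d,.14)),("side",S(545,212),W(0,d,.14)),("side",S(646,103),W(0,-d,.14)),
    ("top",T(85,50),W(.12,.12,.015)),("top",T(360,118),W(.12,-.12,.015)),("top",T(300,388),W(-.12,-.12,.015)),("top",T(15,318),W(-.12,.12,.015)),
    ("side",S(413,310),W(.12,.12,.015)),("side",S(660,368),W(-.12,.12,.015)),("side",S(778,240),W(-.12,-.12,.015))]
f=lambda p:np.concatenate([proj(n,X)-q for n,q,X in pts(p)])
r=least_squares(f,[.6,0,-.2,0,.08],loss="soft_l1")
print(r.x,np.round(f(r.x).reshape(-1,2),1).tolist())
P=pts(r.x);print("handle",P[0][2],"radius",np.hypot(*r.x[:2]))
# free handle triangulation
g=lambda h:np.concatenate([proj(n,np.array([h[0],h[1],X[2]]))-q for n,q,X in P[:4]])
q=least_squares(g,[.6,0]).x;print("free",q,"r",np.hypot(*(q-r.x[:2])))
o=env.observe();R=Ro.from_rotvec(o["ee_rot"]).as_matrix();print(R.round(3))
E
```

```text
[ 0.58336469 -0.06594352 -0.18565302  0.07235863  0.08524284] [[-0.2, 1.9], [0.1, 0.1], [-0.7, -1.7], [0.0, -3.1], [-0.1, 1.0], [0.2, 0.8], [-0.2, -0.5], [-0.3, -0.0], [-0.5, -0.6], [0.9, -1.1], [0.3, 0.7], [-1.2, 0.3], [-0.9, -0.2], [-0.0, 10.0], [1.1, -2.9]]
handle [ 0.63304414 -0.07159613  0.247     ] radius 0.5870799874553474
free [ 0.63173478 -0.07104302] r 0.048638158991535195
[[ 0.929  0.37  -0.001]
 [ 0.37  -0.929  0.002]
 [-0.    -0.002 -1.   ]]
```

Residuals are about 1–2 px, apart from one corner the crop edge cut off. The crank radius comes out at 48.6 mm against 50, which is fine. Axis (0.583,-0.066), handle (0.632,-0.071). First I'll go halfway, rising and turning the tool so its x axis lines up with world x.

```bash
python3 -m inch '[[1,[0.1,-0.06,-0.15],[0,0,0.05]],[1,[0.25,-0.15,-0.25],[0,0,0.1]],[1,[0.4,-0.25,-0.33],[0,0,0.15]],[1,[0.55,-0.34,-0.33],[0,0,0.2]],[1,[0.7,-0.43,-0.33],[0,0,0.241]],[1,[0.84,-0.52,-0.33],[0,0,0.241]],[1,[0.94,-0.58,-0.33],[0,0,0.241]],[1,[0.94,-0.58,-0.33],[0,0,0.241]]]' 40
cat > st.py <<'E'
from h import *
o=env.observe();R=Ro.from_rotvec(o["ee_rot"]).as_matrix()
print("t",round(o["t"],2),"tcp",o["tcp_pos"].round(4),"F",o["wrist_force"].round(1),"w",round(o["gripper_width"],3),"ff",round(float(o["finger_force"]),1))
E
python3 - <<'E'
from st import *
print(R.round(3),(R.T@(np.array([.632,-.0713,.30])-o["tcp_pos"])/.3).round(3))
E
```

```text
t: 1.1
tcp_pos: [0.4405, -0.3337, 0.3298]
ee_rot: [-3.14, -0.013, -0.0]
wrist_force: [0.4, 0.3, 0.2]
gripper_width: 0.999
finger_force: 0.0
t 1.1 tcp [ 0.4405 -0.3337  0.3298] F [0.4 0.3 0.2] w 0.999 ff 0.0
[[ 1.     0.008  0.   ]
 [ 0.008 -1.     0.002]
 [ 0.    -0.002 -1.   ]] [ 0.646 -0.869  0.101]
```

```bash
python3 -m inch '[[1,[0.1,-0.13,0],[0,0,0.005]],[1,[0.2,-0.27,0],[0,0,0.005]],[1,[0.31,-0.41,0],[0,0,0.005]],[1,[0.42,-0.56,0],[0,0,0.005]],[1,[0.52,-0.7,0.03],[0,0,0.005]],[1,[0.6,-0.81,0.07],[0,0,0.005]],[1,[0.646,-0.869,0.1],[0,0,0.005]],[1,[0.646,-0.869,0.1],[0,0,0.005]]]' 40
python3 - <<'E'
from st import *
import cv2
print(R.round(3),(R.T@(np.array([.632,-.0713,.207])-o["tcp_pos"])/.3).round(3))
a=eyes.read_camera("top")[130:250,290:440,::-1];b=eyes.read_camera("side")[120:240,200:350,::-1]
cv2.imwrite("pics/hover.png",cv2.resize(np.hstack([a,b]),(800,320),interpolation=3))
E
```

```text
t: 2.1
tcp_pos: [0.6313, -0.0768, 0.2986]
ee_rot: [-3.141, 0.009, 0.005]
wrist_force: [-0.1, -0.3, 0.4]
gripper_width: 0.997
finger_force: 0.0
t 2.1 tcp [ 0.6313 -0.0768  0.2986] F [-0.1 -0.3  0.4] w 0.997 ff 0.0
[[ 1.    -0.006 -0.003]
 [-0.006 -1.     0.   ]
 [-0.003 -0.    -1.   ]] [ 0.003 -0.018  0.305]
```

View pics/hover.png

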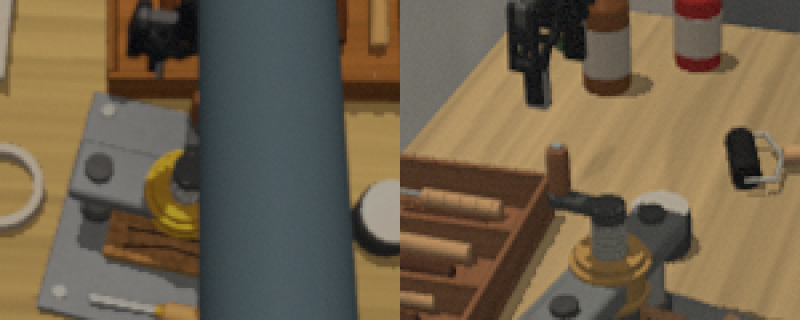

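The fingers hover beside and above the handle as expected, with the handle upright at side-crop (558,170). The wide opening leaves ±30 mm of margin, so I'll go down and close.

```bash
python3 -m inch '[[1,[0,0,0.06],[0,0,0]],[1,[0,-0.005,0.12],[0,0,0]],[1,[0,-0.005,0.18],[0,0,0]],[1,[0,-0.005,0.24],[0,0,0]],[1,[0,-0.005,0.28],[0,0,0]],[1,[0,-0.005,0.305],[0,0,0]],[1,[0,-0.005,0.305],[0,0,0]],[1,[0,-0.005,0.305],[0,0,0]]]' 40
python3 st.py
python3 -m inch '[[0.3,[0,0,0],[0,0,0]],[-0.2,[0,0,0],[0,0,0]],[-0.7,[0,0,0],[0,0,0]],[-0.7,[0,0,0],[0,0,0]],[-0.7,[0,0,0],[0,0,0]],[-0.7,[0,0,0],[0,0,0]],[-0.7,[0,0,0],[0,0,0]],[-0.7,[0,0,0],[0,0,0]]]' 40
python3 - <<'E'
from st import *
import cv2
print(R.round(3))
b=eyes.read_camera("side")[120:240,200:350,::-1]
cv2.imwrite("pics/grip.png",cv2.resize(b,(600,480),interpolation=3))
E
```

```text
t: 3.2
tcp_pos: [0.6324, -0.0757, 0.2096]
ee_rot: [3.141, -0.012, 0.002]
wrist_force: [0.9, 0.3, 0.3]
gripper_width: 0.998
finger_force: 0.0
t 3.2 tcp [ 0.6324 -0.0757  0.2096] F [0.9 0.3 0.3] w 0.998 ff 0.0
t: 4.2
tcp_pos: [0.632, -0.0752, 0.2091]
ee_rot: [-3.141, 0.011, -0.001]
wrist_force: [0.7, 2.1, 2.8]
gripper_width: 0.247
finger_force: 39.7
t 4.2 tcp [ 0.632  -0.0752  0.2091] F [0.7 2.1 2.8] w 0.247 ff 39.7
[[ 1.    -0.007  0.001]
 [-0.007 -1.     0.001]
 [ 0.001 -0.001 -1.   ]]
```

View pics/grip.png

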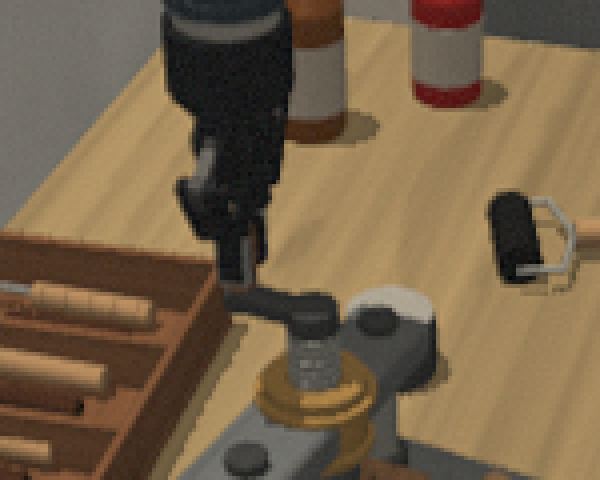

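The handle is gripped (opening 21 mm, 40 N). Now I'll print the circle rows for backward steps of 0.6 rad.

```bash
cat > arc.py <<'E'
import sys,numpy as np
# arc.py start step n [dz per call mm]
def arc(a,st,n,dz=0):
    for k in range(n):
        s=a+k*st
        f=np.r_[np.arange(1,8)/7,1]
        print(f"{s:.2f}->{s+st:.2f}",[[round(float(x),3) for x in (50*(np.cos(s+st*q)-np.cos(s))/300,-50*(np.sin(s+st*q)-np.sin(s))/300,dz*q/300)] for q in f])
arc(*[float(sys.argv[1]),float(sys.argv[2]),int(sys.argv[3])],float(sys.argv[4]) if len(sys.argv)>4 else 0)
E
python3 arc.py -.15 .6 8
```

```text
-0.15->0.45 [[0.002, -0.014, 0.0], [0.002, -0.028, 0.0], [0.001, -0.043, 0.0], [-0.001, -0.057, 0.0], [-0.005, -0.071, 0.0], [-0.009, -0.084, 0.0], [-0.015, -0.097, 0.0], [-0.015, -0.097, 0.0]]
0.45->1.05 [[-0.007, -0.013, 0.0], [-0.015, -0.025, 0.0], [-0.023, -0.036, 0.0], [-0.033, -0.046, 0.0], [-0.044, -0.056, 0.0], [-0.055, -0.064, 0.0], [-0.067, -0.072, 0.0], [-0.067, -0.072, 0.0]]
1.05->1.65 [[-0.013, -0.007, 0.0], [-0.026, -0.012, 0.0], [-0.039, -0.016, 0.0], [-0.053, -0.019, 0.0], [-0.068, -0.021, 0.0], [-0.082, -0.022, 0.0], [-0.096, -0.022, 0.0], [-0.096, -0.022, 0.0]]
1.65->2.25 [[-0.014, 0.002, 0.0], [-0.028, 0.005, 0.0], [-0.042, 0.009, 0.0], [-0.055, 0.014, 0.0], [-0.068, 0.021, 0.0], [-0.08, 0.028, 0.0], [-0.092, 0.036, 0.0], [-0.092, 0.036, 0.0]]
2.25->2.85 [[-0.011, 0.009, 0.0], [-0.021, 0.02, 0.0], [-0.03, 0.031, 0.0], [-0.038, 0.043, 0.0], [-0.044, 0.055, 0.0], [-0.05, 0.068, 0.0], [-0.055, 0.082, 0.0], [-0.055, 0.082, 0.0]]
2.85->3.45 [[-0.004, 0.014, 0.0], [-0.006, 0.028, 0.0], [-0.007, 0.042, 0.0], [-0.007, 0.056, 0.0], [-0.005, 0.071, 0.0], [-0.003, 0.085, 0.0], [0.001, 0.099, 0.0], [0.001, 0.099, 0.0]]
3.45->4.05 [[0.005, 0.013, 0.0], [0.011, 0.026, 0.0], [0.018, 0.039, 0.0], [0.026, 0.05, 0.0], [0.035, 0.061, 0.0], [0.045, 0.072, 0.0], [0.056, 0.081, 0.0], [0.056, 0.081, 0.0]]
4.05->4.65 [[0.012, 0.008, 0.0], [0.024, 0.016, 0.0], [0.037, 0.022, 0.0], [0.05, 0.027, 0.0], [0.064, 0.031, 0.0], [0.078, 0.033, 0.0], [0.092, 0.035, 0.0], [0.092, 0.035, 0.0]]
```

```bash
python3 -m inch '[[-0.7,[0.002,-0.014,0],[0,0,0]],[-0.7,[0.002,-0.028,0],[0,0,0]],[-0.7,[0.001,-0.043,0],[0,0,0]],[-0.7,[-0.001,-0.057,0],[0,0,0]],[-0.7,[-0.005,-0.071,0],[0,0,0]],[-0.7,[-0.009,-0.084,0],[0,0,0]],[-0.7,[-0.015,-0.097,0],[0,0,0]],[-0.7,[-0.015,-0.097,0],[0,0,0]]]' 40; python3 st.py
```

```text
t: 5.25
tcp_pos: [0.6272, -0.0447, 0.209]
ee_rot: [-3.14, 0.009, 0.001]
wrist_force: [-0.0, -1.2, 3.7]
gripper_width: 0.247
finger_force: 39.9
t 5.25 tcp [ 0.6272 -0.0447  0.209 ] F [-0.  -1.2  3.7] w 0.247 ff 39.9
```

Moving smoothly, with about 1 N of friction. On to the next segment.

```bash
python3 -m inch '[[-0.7,[-0.007,-0.013,0],[0,0,0]],[-0.7,[-0.015,-0.025,0],[0,0,0]],[-0.7,[-0.023,-0.036,0],[0,0,0]],[-0.7,[-0.033,-0.046,0],[0,0,0]],[-0.7,[-0.044,-0.056,0],[0,0,0]],[-0.7,[-0.055,-0.064,0],[0,0,0]],[-0.7,[-0.067,-0.072,0],[0,0,0]],[-0.7,[-0.067,-0.072,0],[0,0,0]]]' 40; python3 st.py
```

```text
t: 6.25
tcp_pos: [0.607, -0.0238, 0.2089]
ee_rot: [-3.141, 0.011, 0.001]
wrist_force: [2.6, -0.2, 4.1]
gripper_width: 0.242
finger_force: 39.9
t 6.25 tcp [ 0.607  -0.0238  0.2089] F [ 2.6 -0.2  4.1] w 0.242 ff 39.9
```

```bash
python3 -m inch '[[-0.7,[-0.013,-0.007,0],[0,0,0]],[-0.7,[-0.026,-0.012,0],[0,0,0]],[-0.7,[-0.039,-0.016,0],[0,0,0]],[-0.7,[-0.053,-0.019,0],[0,0,0]],[-0.7,[-0.068,-0.021,0],[0,0,0]],[-0.7,[-0.082,-0.022,0],[0,0,0]],[-0.7,[-0.096,-0.022,0],[0,0,0]],[-0.7,[-0.096,-0.022,0],[0,0,0]]]' 40; python3 st.py
```

```text
t: 7.25
tcp_pos: [0.578, -0.0177, 0.2089]
ee_rot: [-3.141, 0.012, 0.002]
wrist_force: [2.2, 1.4, 5.9]
gripper_width: 0.249
finger_force: 40.0
t 7.25 tcp [ 0.578  -0.0177  0.2089] F [2.2 1.4 5.9] w 0.249 ff 40.0
```

```bash
python3 -m inch '[[-0.7,[-0.014,0.002,0],[0,0,0]],[-0.7,[-0.028,0.005,0],[0,0,0]],[-0.7,[-0.042,0.009,0],[0,0,0]],[-0.7,[-0.055,0.014,0],[0,0,0]],[-0.7,[-0.068,0.021,0],[0,0,0]],[-0.7,[-0.08,0.028,0],[0,0,0]],[-0.7,[-0.092,0.036,0],[0,0,0]],[-0.7,[-0.092,0.036,0],[0,0,0]]]' 40; python3 st.py
```

```text
t: 8.25
tcp_pos: [0.5503, -0.029, 0.2089]
ee_rot: [3.141, -0.013, -0.002]
wrist_force: [2.3, 1.3, 7.0]
gripper_width: 0.243
finger_force: 40.1
t 8.25 tcp [ 0.5503 -0.029   0.2089] F [2.3 1.3 7. ] w 0.243 ff 40.1
```

```bash
python3 -m inch '[[-0.7,[-0.011,0.009,0],[0,0,0]],[-0.7,[-0.021,0.02,0],[0,0,0]],[-0.7,[-0.03,0.031,0],[0,0,0]],[-0.7,[-0.038,0.043,0],[0,0,0]],[-0.7,[-0.044,0.055,0],[0,0,0]],[-0.7,[-0.05,0.068,0],[0,0,0]],[-0.7,[-0.055,0.082,0],[0,0,0]],[-0.7,[-0.055,0.082,0],[0,0,0]]]' 40; python3 st.py
```

```text
t: 9.25
tcp_pos: [0.5333, -0.0563, 0.205]
ee_rot: [3.139, -0.016, -0.003]
wrist_force: [9.7, -1.8, -9.4]
gripper_width: 0.245
finger_force: 39.5
t 9.25 tcp [ 0.5333 -0.0563  0.205 ] F [ 9.7 -1.8 -9.4] w 0.245 ff 39.5
```

The force changed from +7 to -9.4 N and the hand sank 4 mm, so the thread has dropped. I'll follow it down 8 mm without turning.

```bash
python3 -m inch '[[-0.7,[0,0,0.006],[0,0,0]],[-0.7,[0,0,0.012],[0,0,0]],[-0.7,[0,0,0.018],[0,0,0]],[-0.7,[0,0,0.023],[0,0,0]],[-0.7,[0,0,0.028],[0,0,0]],[-0.7,[0,0,0.028],[0,0,0]],[-0.7,[0,0,0.028],[0,0,0]],[-0.7,[0,0,0.028],[0,0,0]]]' 40; python3 st.py; python3 arc.py 2.85 -0.785 8 1.0
```

```text
t: 10.25
tcp_pos: [0.5337, -0.0556, 0.2008]
ee_rot: [3.139, -0.015, -0.002]
wrist_force: [2.3, -2.8, 7.5]
gripper_width: 0.244
finger_force: 41.3
t 10.25 tcp [ 0.5337 -0.0556  0.2008] F [ 2.3 -2.8  7.5] w 0.244 ff 41.3
2.85->2.06 [[0.006, -0.018, 0.0], [0.015, -0.034, 0.001], [0.025, -0.05, 0.001], [0.037, -0.064, 0.002], [0.05, -0.078, 0.002], [0.065, -0.089, 0.003], [0.081, -0.099, 0.003], [0.081, -0.099, 0.003]]
2.06->1.28 [[0.017, -0.008, 0.0], [0.035, -0.014, 0.001], [0.053, -0.018, 0.001], [0.071, -0.02, 0.002], [0.09, -0.02, 0.002], [0.109, -0.017, 0.003], [0.127, -0.013, 0.003], [0.127, -0.013, 0.003]]
1.28->0.49 [[0.018, 0.006, 0.0], [0.034, 0.015, 0.001], [0.05, 0.025, 0.001], [0.065, 0.037, 0.002], [0.078, 0.05, 0.002], [0.089, 0.065, 0.003], [0.099, 0.08, 0.003], [0.099, 0.08, 0.003]]
0.50->-0.29 [[0.008, 0.017, 0.0], [0.014, 0.035, 0.001], [0.018, 0.053, 0.001], [0.02, 0.071, 0.002], [0.02, 0.09, 0.002], [0.017, 0.109, 0.003], [0.013, 0.127, 0.003], [0.013, 0.127, 0.003]]
-0.29->-1.08 [[-0.006, 0.018, 0.0], [-0.015, 0.034, 0.001], [-0.025, 0.05, 0.001], [-0.036, 0.065, 0.002], [-0.05, 0.078, 0.002], [-0.065, 0.089, 0.003], [-0.08, 0.099, 0.003], [-0.08, 0.099, 0.003]]
-1.08->-1.86 [[-0.017, 0.008, 0.0], [-0.035, 0.014, 0.001], [-0.053, 0.018, 0.001], [-0.071, 0.02, 0.002], [-0.09, 0.02, 0.002], [-0.109, 0.017, 0.003], [-0.127, 0.013, 0.003], [-0.127, 0.013, 0.003]]
-1.86->-2.65 [[-0.018, -0.006, 0.0], [-0.034, -0.015, 0.001], [-0.05, -0.025, 0.001], [-0.065, -0.036, 0.002], [-0.078, -0.05, 0.002], [-0.089, -0.064, 0.003], [-0.099, -0.08, 0.003], [-0.099, -0.08, 0.003]]
-2.65->-3.43 [[-0.008, -0.017, 0.0], [-0.014, -0.035, 0.001], [-0.018, -0.053, 0.001], [-0.02, -0.071, 0.002], [-0.02, -0.09, 0.002], [-0.018, -0.109, 0.003], [-0.013, -0.127, 0.003], [-0.013, -0.127, 0.003]]
```

Force is back to +7.5 N and the hand has sunk 8.1 mm, so the screw sits in the mouth of the thread. Now forward in eighth-turns, going down 1 mm each.

```bash
python3 -m inch '[[-0.7,[0.006,-0.018,0],[0,0,0]],[-0.7,[0.015,-0.034,0.001],[0,0,0]],[-0.7,[0.025,-0.05,0.001],[0,0,0]],[-0.7,[0.037,-0.064,0.002],[0,0,0]],[-0.7,[0.05,-0.078,0.002],[0,0,0]],[-0.7,[0.065,-0.089,0.003],[0,0,0]],[-0.7,[0.081,-0.099,0.003],[0,0,0]],[-0.7,[0.081,-0.099,0.003],[0,0,0]]]' 40; python3 st.py
```

```text
t: 11.25
tcp_pos: [0.5553, -0.0256, 0.2001]
ee_rot: [3.138, -0.014, -0.014]
wrist_force: [-4.8, -0.5, 12.1]
gripper_width: 0.243
finger_force: 41.9
t 11.25 tcp [ 0.5553 -0.0256  0.2001] F [-4.8 -0.5 12.1] w 0.243 ff 41.9
```

```bash
python3 -m inch '[[-0.7,[0.017,-0.008,0],[0,0,0]],[-0.7,[0.035,-0.014,0.001],[0,0,0]],[-0.7,[0.053,-0.018,0.001],[0,0,0]],[-0.7,[0.071,-0.02,0.002],[0,0,0]],[-0.7,[0.09,-0.02,0.002],[0,0,0]],[-0.7,[0.109,-0.017,0.003],[0,0,0]],[-0.7,[0.127,-0.013,0.004],[0,0,0]],[-0.7,[0.127,-0.013,0.004],[0,0,0]]]' 40; python3 st.py
```

```text
t: 12.25
tcp_pos: [0.5944, -0.0189, 0.1991]
ee_rot: [-3.141, 0.011, 0.01]
wrist_force: [-2.5, 1.6, 11.2]
gripper_width: 0.248
finger_force: 41.8
t 12.25 tcp [ 0.5944 -0.0189  0.1991] F [-2.5  1.6 11.2] w 0.248 ff 41.8
```

```bash
python3 -m inch '[[-0.7,[0.018,0.006,0],[0,0,0]],[-0.7,[0.034,0.015,0.001],[0,0,0]],[-0.7,[0.05,0.025,0.001],[0,0,0]],[-0.7,[0.065,0.037,0.002],[0,0,0]],[-0.7,[0.078,0.05,0.002],[0,0,0]],[-0.7,[0.089,0.065,0.003],[0,0,0]],[-0.7,[0.099,0.08,0.003],[0,0,0]],[-0.7,[0.099,0.08,0.003],[0,0,0]]]' 40; python3 st.py
```

```text
t: 13.25
tcp_pos: [0.6253, -0.0416, 0.1982]
ee_rot: [-3.139, 0.009, 0.005]
wrist_force: [0.4, 4.3, 8.6]
gripper_width: 0.242
finger_force: 41.5
t 13.25 tcp [ 0.6253 -0.0416  0.1982] F [0.4 4.3 8.6] w 0.242 ff 41.5
```

```bash
python3 -m inch '[[-0.7,[0.008,0.017,0],[0,0,0]],[-0.7,[0.014,0.035,0.001],[0,0,0]],[-0.7,[0.018,0.053,0.001],[0,0,0]],[-0.7,[0.02,0.071,0.002],[0,0,0]],[-0.7,[0.02,0.09,0.002],[0,0,0]],[-0.7,[0.017,0.109,0.003],[0,0,0]],[-0.7,[0.013,0.127,0.004],[0,0,0]],[-0.7,[0.013,0.127,0.004],[0,0,0]]]' 40; python3 st.py
```

```text
t: 14.25
tcp_pos: [0.6306, -0.081, 0.1973]
ee_rot: [-3.14, 0.01, -0.002]
wrist_force: [3.8, 1.6, 7.0]
gripper_width: 0.243
finger_force: 41.3
t 14.25 tcp [ 0.6306 -0.081   0.1973] F [3.8 1.6 7. ] w 0.243 ff 41.3
```

```bash
python3 -m inch '[[-0.7,[-0.006,0.018,0],[0,0,0]],[-0.7,[-0.015,0.034,0.001],[0,0,0]],[-0.7,[-0.025,0.05,0.001],[0,0,0]],[-0.7,[-0.036,0.065,0.002],[0,0,0]],[-0.7,[-0.05,0.078,0.002],[0,0,0]],[-0.7,[-0.065,0.089,0.003],[0,0,0]],[-0.7,[-0.08,0.099,0.004],[0,0,0]],[-0.7,[-0.08,0.099,0.004],[0,0,0]]]' 40; python3 st.py
```

```text
t: 15.25
tcp_pos: [0.606, -0.1118, 0.1962]
ee_rot: [-3.142, 0.012, -0.001]
wrist_force: [3.0, 0.8, 9.1]
gripper_width: 0.245
finger_force: 41.4
t 15.25 tcp [ 0.606  -0.1118  0.1962] F [3.  0.8 9.1] w 0.245 ff 41.4
```

```bash
python3 -m inch '[[-0.7,[-0.017,0.008,0],[0,0,0]],[-0.7,[-0.035,0.014,0.001],[0,0,0]],[-0.7,[-0.053,0.018,0.001],[0,0,0]],[-0.7,[-0.071,0.02,0.002],[0,0,0]],[-0.7,[-0.09,0.02,0.002],[0,0,0]],[-0.7,[-0.109,0.017,0.003],[0,0,0]],[-0.7,[-0.127,0.013,0.003],[0,0,0]],[-0.7,[-0.127,0.013,0.003],[0,0,0]]]' 40; python3 st.py
```

```text
t: 16.25
tcp_pos: [0.5678, -0.1155, 0.1952]
ee_rot: [3.141, -0.012, 0.001]
wrist_force: [2.7, 1.2, 8.8]
gripper_width: 0.241
finger_force: 41.4
t 16.25 tcp [ 0.5678 -0.1155  0.1952] F [2.7 1.2 8.8] w 0.241 ff 41.4
```

```bash
python3 -m inch '[[-0.7,[-0.018,-0.006,0],[0,0,0]],[-0.7,[-0.034,-0.015,0.001],[0,0,0]],[-0.7,[-0.05,-0.025,0.001],[0,0,0]],[-0.7,[-0.065,-0.036,0.002],[0,0,0]],[-0.7,[-0.078,-0.05,0.002],[0,0,0]],[-0.7,[-0.089,-0.064,0.003],[0,0,0]],[-0.7,[-0.099,-0.08,0.004],[0,0,0]],[-0.7,[-0.099,-0.08,0.004],[0,0,0]]]' 40; python3 st.py
```

```text
t: 17.25
tcp_pos: [0.5389, -0.0924, 0.1942]
ee_rot: [3.14, -0.013, 0.003]
wrist_force: [4.5, 0.3, 7.7]
gripper_width: 0.24
finger_force: 41.4
t 17.25 tcp [ 0.5389 -0.0924  0.1942] F [4.5 0.3 7.7] w 0.24 ff 41.4
```

```bash
python3 -m inch '[[-0.7,[-0.008,-0.017,0],[0,0,0]],[-0.7,[-0.014,-0.035,0.001],[0,0,0]],[-0.7,[-0.018,-0.053,0.001],[0,0,0]],[-0.7,[-0.02,-0.071,0.002],[0,0,0]],[-0.7,[-0.02,-0.09,0.002],[0,0,0]],[-0.7,[-0.018,-0.109,0.003],[0,0,0]],[-0.7,[-0.013,-0.127,0.003],[0,0,0]],[-0.7,[-0.013,-0.127,0.003],[0,0,0]]]' 40; python3 st.py
```

```text
t: 18.25
tcp_pos: [0.5336, -0.0566, 0.1931]
ee_rot: [3.137, -0.016, -0.004]
wrist_force: [0.8, -2.7, 11.9]
gripper_width: 0.244
finger_force: 41.8
t 18.25 tcp [ 0.5336 -0.0566  0.1931] F [ 0.8 -2.7 11.9] w 0.244 ff 41.8
```

A full turn is done and the hand has sunk 15.9 mm in all. I'll take one settle call and a look.

```bash
python3 -m inch '[[-0.7,[0,0,0],[0,0,0]],[-0.7,[0,0,0],[0,0,0]],[-0.7,[0,0,0],[0,0,0]],[-0.7,[0,0,0],[0,0,0]],[-0.7,[0,0,0],[0,0,0]],[-0.7,[0,0,0],[0,0,0]],[-0.7,[0,0,0],[0,0,0]],[-0.7,[0,0,0],[0,0,0]]]' 40
python3 - <<'E'
from st import *
import cv2
b=eyes.read_camera("side")
cv2.imwrite("pics/end.png",cv2.resize(b[140:290,210:360,::-1],(600,600),interpolation=3))
ax=np.array([.5826,-.0677])
for z in (.198,.190,.182): print(z,(proj("side",np.array([*ax,z]))-[210,140])*4)
E
```

```text
t: 19.25
tcp_pos: [0.5337, -0.0564, 0.1931]
ee_rot: [3.138, -0.016, -0.004]
wrist_force: [0.1, -3.1, 10.6]
gripper_width: 0.239
finger_force: 41.7
t 19.25 tcp [ 0.5337 -0.0564  0.1931] F [ 0.1 -3.1 10.6] w 0.239 ff 41.7
0.198 [273.46536518 222.14454102]
0.19 [273.92435959 232.82044844]
0.182 [274.37960005 243.41184285]
```

View pics/end.png

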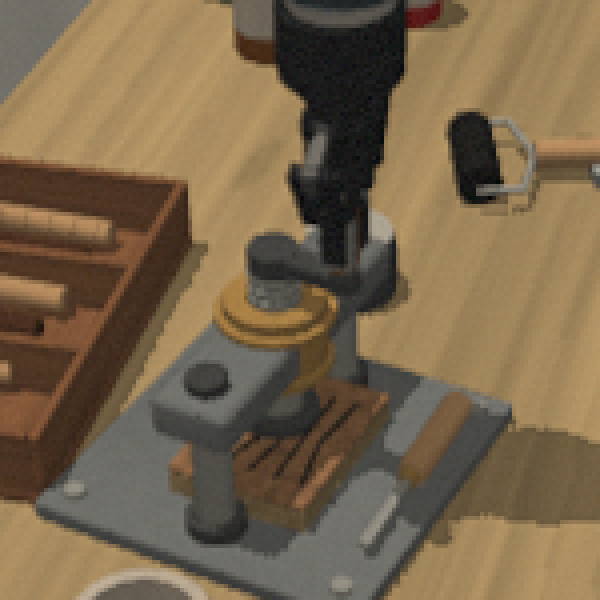

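The hub top's centre shows at (273,243), and the model for 16 mm of sinking predicts (274,243). The fingers hold the handle at (345,250), and the block and gouge on the bed lie as before. Handing in.

```bash
python3 -c "
from rig import job
print(job.hand_in())"
```

```text
the job is handed in; nothing more can be done
None
```

I turned the screw backward until the thread dropped, then forward one full turn. By hand height it has sunk about 16 mm; it is at rest with the crank handle still gripped at about 40 N, and the job is handed in with no verdict shown.

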